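Tuck the shuttle tube into the cubby and shut its door on the catch

TASK

The long shuttle tube sticks out of the little wooden cubby, so first push it all the way in, with the door open. Then swing the door shut, without slamming it, until it rides over its catch and seats fully closed. Leave the grip case, the shuttlecock and the coaster where they are.

Things in the scene. Friction and masses are not known exactly. Their poses are not given: they have to be found in the camera images.
- cubby: Low fixed rubberwood cubby 182 wide (y) x 234 deep (x) x 108 mm high, walls 12 mm. Origin: centre of its lower front edge, at shelf height; x points into it, y to its left. Two lanes 74 mm wide, centres at y = +42 and -42 mm, floor at z = 12 mm, back stop at x = 222 mm, 10 mm divider between. The top board begins at x = 30 mm: the front 30 mm of the lanes is open from above.
- door (a joint): Door angle (rad): 0 fully shut, grows as it opens towards the robot, up to 2.0; it stays where it is left. Hinged on an upright axis at the cubby's left front corner. From about 0.13 rad down a steel strike on the door meets the catch; past the top of the bump at 0.05 rad the catch pulls the door to 0 and holds it. Riding over takes about 5 N near the free edge.
- door_hinge (a point): Point on the hinge axis (cubby x = 0, y = +91 mm) at the door's top, z = 108 mm. Turns with the door: when shut its axes equal the cubby's; -y runs to the free edge, -x out of the outer face. Rubberwood panel 181 wide, 104 high, 15 mm thick; inner face on the axis. Wooden knob 28 mm wide stands 23 mm out, 155 mm from the axis, z = 36 mm.
- door_push (a point): Point on the door's outer face, 145 mm from the hinge axis, 23 mm below the door's top edge (z = 85 mm); a good place to push. Same axes as door_hinge.
- catch (a point): Sprung steel catch roller, 18 mm wide, 16 mm high, on the inner side of the cubby's right wall, 14 mm behind the front edge, near the top; the point is its centre at z = 92 mm.
- long_tube: Loose shuttle tube of cardboard with white end caps, 68 mm in diameter, 200 mm long, 0.12 kg, lying along x in one of the two lanes with its front sticking out 45 to 70 mm past the cubby's front edge. Origin: centre of its back end (the end inside the cubby), on its axis, 46 mm above the shelf; x points into the cubby.
- long_tube_end (a point): Centre of the long tube's front end face (the end that sticks out), 46 mm above the shelf. Home against the back stop it lies 22 mm behind the cubby's front edge.
- short_tube: Loose shuttle tube like the long one but 125 mm long, lying in the other lane, already fully inside. Origin: centre of its back end, on its axis; x points into the cubby.
- coaster: Round bamboo coaster, 96 mm in diameter, 8 mm thick, loose on the cubby's top board. Origin: centre of its underside.
- grip_case: Hard grey plastic grip case, 170 x 70 x 50 mm (x, y, z), loose on the shelf to the right of the cubby. Origin: centre of its underside.
- shuttlecock: Shuttlecock standing on its feather skirt with the cork up, 85 mm high, 66 mm across the skirt, loose on the shelf to the left of the cubby. Origin: centre of its underside.
Things that resemble listed ones, but are neither listed nor needed, are in the scene too. Leave any green or yellow look-alike of the long_tube alone.

How it is judged:
On the way:
1. the long tube is pushed in, its front end at least 4 mm behind the cubby's front edge, while the door is open (more than 0.3 rad) (x of long_tube_end in the frame of cubby above 0.004 m and value of joint door above 0.3 rad), for 0.2 s.
At the end, for the whole second after the job is handed in: The door is seated on its catch (under 0.03 rad) and at rest; the long tube lies still, its front end at least 4 mm behind the cubby's front edge; the short tube is still in the cubby; coaster, grip case and shuttlecock are within 30 mm of where they began (value of joint door below 0.03 rad and velocity of joint door between -0.05 and 0.05 rad/s and x of long_tube_end in the frame of cubby between 0.004 and 0.04 m and distance between short_tube and cubby below 0.26 m and linear speed of long_tube below 0.02 m/s and distance of each of coaster, grip_case, shuttlecock from where it was at the start of the episode below 0.03 m); the robot touches nothing.
It fails at once if the coaster is moved by more than 30 mm (distance of coaster from where it was at the start of the episode above 0.03 m).
It fails at once if the grip case is moved by more than 30 mm (distance of grip_case from where it was at the start of the episode above 0.03 m).
It fails at once if the shuttlecock is moved by more than 30 mm (distance of shuttlecock from where it was at the start of the episode above 0.03 m).
It fails at once if the door is slammed (it swings shut faster than 4 rad/s, about 0.7 m/s at its edge) (velocity of joint door below -4 rad/s).
It also fails if it takes over 56 s, if anything falls off the work surface, if the arm or the gripper's body presses on something with over 40 N, if the wrist force passes 120 N, or if a joint passes its speed limit or range.

ROBOT

A 6-joint arm with a two-finger parallel gripper is mounted at the origin on the work surface. World frame = base frame: x ahead of the robot, y to its left, z up, the work surface at z = 0. Lengths are in m, angles in rad, forces in N, time in s.
With the tool pointing down it reaches from about 0.3 to 0.775 m from the base axis. Payload 14.6 kg.
Tool frame: the origin (TCP) lies midway between the tips of the shut fingers; the grasp point (between the pads) lies 19 mm behind it (tcp_to_grasp is the distance from the TCP to the grasp point, in m); z points along the fingers, y is the line along which they close (so a half turn about z gives the same grasp; the last joint's range is limited). The gripper opens to 94 mm and grips with 3 to 60 N. Pads are 16 mm wide; open, the fingers measure 119 mm over their backs; the gripper's body (75 mm by 177 mm) begins 78 mm behind the grasp point.
Start: joints at [1.184, 0.3, 1.521, -0, 1.321, -0.067], TCP at [0.173, 0.522, 0.205] pointing down, gripper open.
Joint ranges: [-3.03, 3.03], [-0.79, 2.21], [0.23, 2.52], [-1.04, 4.18], [0, 3.07], [-2.55, 2.55]. Speed limits (rad/s): [2.22, 2.22, 2.57, 3.14, 3.14, 3.14].

INTERFACE

Orientations are given as [roll, pitch, yaw] about the fixed x, y, z axes, in that order (R = Rz(yaw) Ry(pitch) Rx(roll)).
In Python, from station import * gives the robot as it stands.
- The arm moves only by the tool send_rows, never from a script. Its argument "motion" is a list of rows, each a list of 3 entries, a list of its own where there are three numbers: the shift along the tool's x, y, z in units of 0.03 m (1.0 is 0.03 m), then the turn, a rotation vector about the tool's x, y, z in units of 0.12 rad (1.0 is 0.12 rad), then the opening, from -1 (shut) to 1 (fully open). In form: [[[x, y, z], [rx, ry, rz], grip], ...]. A call has 1 to 12 rows; each row shifts and turns the commanded pose from where the row before left it, along the tool's axes as they then stand; what a row does not reach is not made up. A row lasts 1/10 s, in which the tool goes at most 50 mm and 8.59 degrees, less where a joint would pass 70% of its speed; a pose out of reach is approached as far as the arm can. A call with a number of a shift or a turn outside -1 to 1 is refused whole. A call with a gripper value outside its range is refused whole. The fingers move at their own pace and stop on an object; "squeeze" is the grip in N (left out, the last holds). Time passes only in rows, so rows that do not move let the fingers close. It gives the time, the measured TCP pose, the force, the opening and the grip force at its end, in the units of the state.
- get_obs(): the state, without advancing time (a new reading comes with each control period).
- camera(name): name is "scene" or "top"; returns a dict with "pixels" (480x640x3 uint8, red, green, blue), "depth" (480x640 float32, m along the optical axis (not along the pixel's ray), 0 where there is no reading), "fx", "fy", "cx", "cy" (pixels), "rvec" (rotation vector, rad) and "tvec" (3), from world to camera coordinates, as OpenCV has them. Camera axes: x right, y down, z forward; pixel columns grow to the right and rows downward; lengths in m; the calibration is good to about 2 mm. A picture is of the moment at which its call begins.
- hand_in(): hands the job in; it is judged then, once.
The state is a dict: "time_s": time; "qpos": joint angles; "joint_vel": joint speeds; "tau": joint torques, N m; "ee_pos": TCP position; "eef_rot": TCP orientation; "force": force on the tool from outside, world axes, zero at the start; "moment": the same for the moment, N m; "grip_width": finger opening in m; "grip_force": force on a finger pad.
Only numpy, scipy, OpenCV 4.12 (cv2) and the standard library are available. Lean on these libraries where they do the work, as an engineer would, in place of code of your own. Each camera call takes 0.05 s, during which the arm holds its last target. There are 200 camera calls.

## Working session

There is one attempt and no reset: what is moved stays moved. The work goes in short steps, Python scripts to look and compute and a tool call to move; the robot and the scene stay as the last step left them, time stands still between calls to the robot, and variables do not carry over. Pictures are saved under pics/ and viewed, at most 10 in all, crops included, and the job is handed in when it is done.

Besides the shell and the picture viewer there is one more tool, called after "Request:" by a JSON object that holds its "api" and its "payload", one argument or row to a line. send_rows: Moves the arm, as the interface text tells. Its arguments: {"type":"object","properties":{"motion":{"type":"array"},"squeeze":{"type":"number"}},"required":["motion"]}

```bash
mkdir -p pics
cat > h.py <<'E'
from station import *
import numpy as np, cv2
def snap(n):
    c=camera(n); np.savez(f'pics/{n}.npz',**c); return c
def world(c,u,v,d=None):
    R=cv2.Rodrigues(np.array(c['rvec'],float))[0]; t=np.array(c['tvec'],float).ravel()
    u=np.atleast_1d(u).astype(int);v=np.atleast_1d(v).astype(int)
    d=c['depth'][v,u]
    p=np.stack([(u-c['cx'])/c['fx']*d,(v-c['cy'])/c['fy']*d,d],-1)
    return (p-t)@R
E
python3 - <<'E'
from h import *
for n in('scene','top'):
    c=snap(n); cv2.imwrite(f'pics/{n}0.png',c['pixels'][:,:,::-1])
    R=cv2.Rodrigues(np.array(c['rvec'],float))[0]; print(n,-R.T@np.array(c['tvec']).ravel(),R[2])
o=get_obs();print(o['ee_pos'],o['eef_rot'],o['time_s'])
E
```

```text
scene [ 0.94998243 -0.18045602  0.716835  ] [-0.48778305  0.20190273 -0.84929558]
top [ 0.39537534 -0.02217604  0.99278454] [ 0.17540733  0.01020804 -0.98444302]
[0.17283775 0.52190192 0.20496591] [-3.14060358e+00 -2.23230918e-05  2.82181373e+00] 0.1
```

View pics/scene0.png

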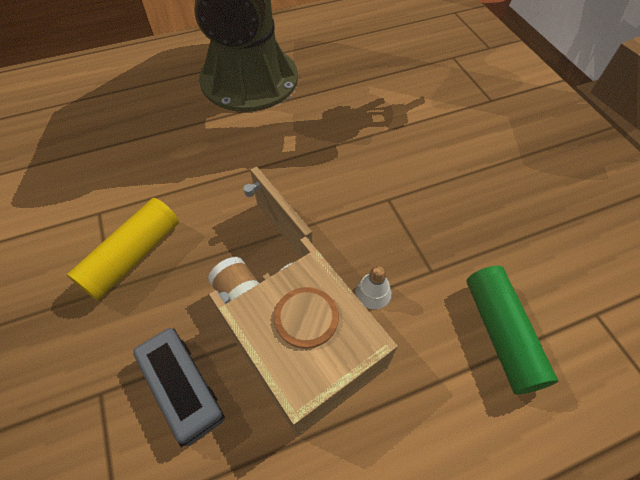

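View pics/top0.png

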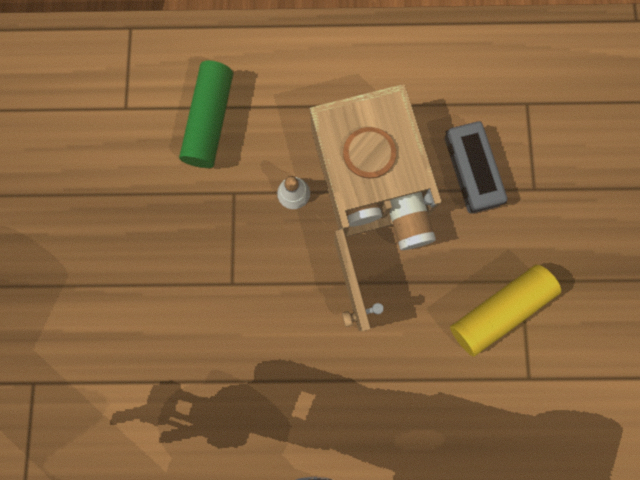

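The pictures show the long tube in the cubby's right lane, its white front cap at top (415,242). The door is open about 1.5 rad, with its edge running from top (340,230) to (365,328) and the knob on its left face at (348,320).

Things that could be taken for the long tube:
- white/brown tube at top (413,222), chosen because it sticks out of the lane
- short tube at (365,215)
- yellow tube at (505,310)
- green tube at (205,115)

Run:
```python
from h import *
c=dict(np.load('pics/top.npz'))
v,u=np.mgrid[0:480,0:640]; P=world(c,u.ravel(),v.ravel()).reshape(480,640,3); z=P[...,2]
ok=c['depth']>0
m=(ok&(z>.098)&(z<.125)&(P[...,0]>.3)).astype(np.uint8)
n,l,s,ce=cv2.connectedComponentsWithStats(m)
for i in range(1,n):
    if s[i,4]<60: continue
    q=P[l==i]; r=cv2.minAreaRect((q[:,:2]*1000).astype(np.float32))
    print(s[i],np.median(q[:,2]),r,'\n',cv2.boxPoints(r).round(1).tolist())
# tube: region around
roi=np.zeros_like(m);roi[190:255,385:440]=1
q=P[(roi>0)&ok&(z>.06)&(z<.095)]
r=cv2.minAreaRect((q[:,:2]*1000).astype(np.float32));print('tube',len(q),q[:,2].max(),r,cv2.boxPoints(r).round(1).tolist())
cv2.imwrite('pics/crop.png',cv2.resize(c['pixels'][180:340,320:480,::-1],None,fx=3.5,fy=3.5))
```

```text
[  310    84   132   247 12226] 0.10988641815194673 ((616.951171875, -130.56475830078125), (417.69158935546875, 197.56002807617188), 14.098670959472656) 
 [[390.29998779296875, -85.5999984741211], [438.5, -277.20001220703125], [843.5999755859375, -175.5], [795.4000244140625, 16.100000381469727]]
tube 1770 0.09498992550691544 ((593.2518310546875, -187.85342407226562), (93.69133758544922, 95.97197723388672), 13.998062133789062) [[536.2000122070312, -152.60000610351562], [559.4000244140625, -245.6999969482422], [650.2999877929688, -223.10000610351562], [627.0999755859375, -130.0]]
```

View pics/crop.png

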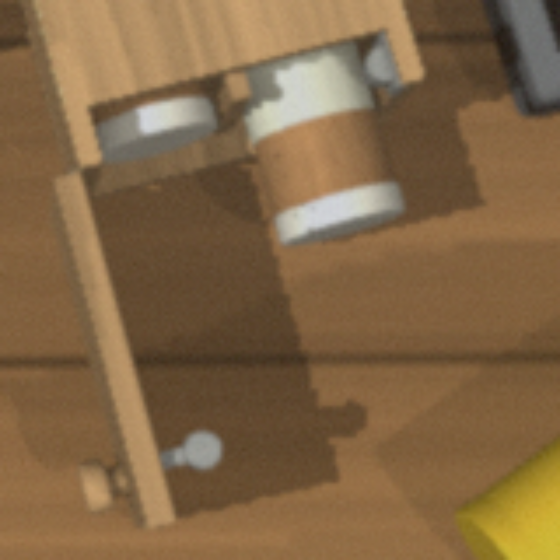

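The crop confirms the choice: cardboard tube with white caps in the right lane, front cap at crop (340,215). The door's inner face, with the strike at (200,450), looks right; the knob is at (95,487).

Run:
```python
from h import *
c=dict(np.load('pics/top.npz'))
v,u=np.mgrid[0:480,0:640]; P=world(c,u.ravel(),v.ravel()).reshape(480,640,3); z=P[...,2]
ok=c['depth']>0
m=ok&(z>.100)&(z<.125)
def rect(mm,name):
    mm=mm.astype(np.uint8); n,l,s,ce=cv2.connectedComponentsWithStats(mm); i=1+np.argmax(s[1:,4])
    q=P[l==i]; r=cv2.minAreaRect((q[:,:2]*1000).astype(np.float32))
    print(name,len(q),np.median(q[:,2]).round(4),r,cv2.boxPoints(r).round(0).tolist())
a=m.copy(); a[229:]=0; rect(a,'cubby')
d=m.copy(); d[:234]=0; rect(d,'door')
k=ok&(z>.07)&(z<.098); k[:212]=0;k[:,:385]=0;k[:,445:]=0; rect(k,'tube')
k=ok&(z>.03)&(z<.098); k[:212]=0;k[:,:385]=0;k[:,445:]=0; rect(k,'tubeall')
for n,z0,(y0,y1,x0,x1) in(('case',.04,(110,220,440,520)),('cock',.02,(165,215,270,315)),('yellow',.03,(255,360,440,575))):
    k=ok&(z>z0)&(z<.1); w=np.zeros_like(k); w[y0:y1,x0:x1]=1; rect(k&w,n)
```

```text
cubby 11147 0.11 ((706.8037109375, -115.62104797363281), (236.33602905273438, 183.0809783935547), 14.24694538116455) [[570.0, -56.0], [615.0, -233.0], [844.0, -175.0], [799.0, 2.0]]
door 969 0.109 ((479.97552490234375, -86.53878021240234), (173.3719482421875, 45.374324798583984), 14.298501014709473) [[390.0, -86.0], [402.0, -130.0], [570.0, -87.0], [558.0, -43.0]]
tube 884 0.0782 ((579.1754760742188, -190.38720703125), (65.05223846435547, 53.601219177246094), 13.84640884399414) [[541.0, -172.0], [554.0, -224.0], [617.0, -209.0], [604.0, -157.0]]
tubeall 1312 0.0753 ((577.3490600585938, -182.99520874023438), (73.4365463256836, 90.98436737060547), 1.0187208652496338) [[540.0, -138.0], [541.0, -229.0], [615.0, -228.0], [613.0, -137.0]]
case 3107 0.0514 ((704.0631103515625, -318.0094909667969), (170.04444885253906, 73.0907211303711), 14.399884223937988) [[613.0, -304.0], [631.0, -375.0], [796.0, -332.0], [777.0, -261.0]]
cock 589 0.0475 ((662.5908813476562, 37.652061462402344), (50.8996467590332, 51.37807846069336), 39.65982437133789) [[627.0, 41.0], [659.0, 2.0], [699.0, 34.0], [666.0, 74.0]]
yellow 4294 0.0642 ((426.5324401855469, -355.822021484375), (68.68804168701172, 202.43429565429688), 34.280784606933594) [[341.0, -292.0], [455.0, -459.0], [512.0, -420.0], [398.0, -253.0]]
```

Request:
{"api": "send_rows", "payload": {
  "motion": [
    [[-1,-0.6,0],[0,0,0],-1],
    [[-1,-0.6,0],[0,0,0],-1],
    [[-1,-0.6,0],[0,0,0],-1],
    [[-1,-0.6,0],[0,0,0],-1],
    [[-1,-0.6,0],[0,0,0],-1],
    [[-1,-0.6,0],[0,0,0],-1],
    [[-1,-0.6,0],[0,0,0],-1],
    [[-1,-0.6,0],[0,0,0],-1],
    [[-1,-0.6,0],[0,0,0],-1],
    [[-1,-0.6,0],[0,0,0],-1],
    [[-1,-0.6,0],[0,0,0],-1],
    [[-1,-0.6,0],[0,0,0],-1]
  ]
}}

```text
time_s: 1.3
ee_pos: [0.4474, 0.2026, 0.2053]
eef_rot: [-3.141, -0.0, 2.822]
force: [0.3, 0.7, 0.1]
grip_width: 0.002
grip_force: 0.0
```

Request:
{"api": "send_rows", "payload": {
  "motion": [
    [[-0.5,-1,0],[0,0,0],-1],
    [[-0.5,-1,0],[0,0,0],-1],
    [[-0.5,-1,0],[0,0,0],-1],
    [[-0.5,-1,0],[0,0,0],-1],
    [[-0.5,-1,0],[0,0,0],-1],
    [[-0.5,-1,0],[0,0,0],-1],
    [[-0.5,-1,0],[0,0,0],-1],
    [[-0.5,-1,0],[0,0,0],-1],
    [[-0.5,-1,0],[0,0,0],-1],
    [[-0.5,-1,0],[0,0,0],-1],
    [[-0.5,-1,0],[0,0,0],-1],
    [[-0.5,-1,0],[0,0,0],-1]
  ]
}}

```text
time_s: 2.5
ee_pos: [0.5043, -0.1958, 0.2052]
eef_rot: [3.142, -0.001, 2.822]
force: [0.9, -0.3, -0.1]
grip_width: 0.0006
grip_force: 0.0
```

Request:
{"api": "send_rows", "payload": {
  "motion": [
    [[0,0,0],[0,0,1],-1],
    [[0,0,0],[0,0,1],-1],
    [[0,0,0],[0,0,1],-1],
    [[0,0,0],[0,0,1],-1],
    [[0,0,0],[0,0,1],-1],
    [[0,0,0],[0,0,1],-1],
    [[0,0,0],[0,0,1],-1],
    [[0,0,0],[0,0,1],-1],
    [[0,0,0],[0,0,1],-1],
    [[0,0,0],[0,0,1],-1],
    [[0,0,0],[0,0,1],-1]
  ]
}}

```text
time_s: 3.6
ee_pos: [0.5043, -0.1944, 0.2051]
eef_rot: [-3.141, -0.0, 1.497]
force: [0.4, 0.6, 0.9]
grip_width: 0.0004
grip_force: 0.0
```

Request:
{"api": "send_rows", "payload": {
  "motion": [
    [[0,0,0],[0,0,1],-1],
    [[0,0,0],[0,0,1],-1],
    [[0,0,0],[0,0,1],-1],
    [[0,0,0],[0,0,1],-1],
    [[0,0,0],[0,0,1],-1],
    [[0,0,0],[0,0,1],-1],
    [[0,0,0],[0,0,1],-1],
    [[0,0,0],[0,0,1],-1],
    [[0,0,0],[0,0,1],-1],
    [[0,0,0],[0,0,1],-1],
    [[0,0,0],[0,0,0.5],-1],
    [[0,0,0],[0,0,0],-1]
  ]
}}

```text
time_s: 4.8
ee_pos: [0.5043, -0.1944, 0.2052]
eef_rot: [-3.141, 0.001, 0.241]
force: [-0.4, 0.3, -0.4]
grip_width: 0.0002
grip_force: 0.0
```

```bash
cat >> h.py <<'E'
ang=np.deg2rad(14.2); C=np.array([[np.cos(ang),np.sin(ang)],[-np.sin(ang),np.cos(ang)]]); O=np.array([.593,-.145])
def st():
    o=get_obs(); p=o['ee_pos']; print('t',o['time_s'],'cubby xy',(C@(p[:2]-O)).round(4),'w',p.round(4),'rot',np.round(o['eef_rot'],3),'F',np.round(o['force'],1),'q',np.round(o['qpos'],2),o['grip_width'])
E
python3 -c "
from h import *;st()"
```

```text
t 4.8 cubby xy [-0.0981 -0.0261] w [ 0.5043 -0.1944  0.2052] rot [-3.141e+00  1.000e-03  2.410e-01] F [-0.4  0.3 -0.4] q [-0.44  0.28  1.55 -0.    1.31  0.89] 0.00018675276511726522
```

Request:
{"api": "send_rows", "payload": {
  "motion": [
    [[-0.3,0.25,0.4],[0,0,0],-1],
    [[-0.2,0.25,0.8],[0,0,0],-1],
    [[0,0,0.9],[0,0,0],-1],
    [[0,0,0.9],[0,0,0],-1],
    [[0,0,0.9],[0,0,0],-1],
    [[0,0,0.9],[0,0,0],-1],
    [[0,0,0.6],[0,0,0],-1],
    [[0,0,0.3],[0,0,0],-1],
    [[0,0,0],[0,0,0],-1]
  ]
}}

```text
time_s: 5.7
ee_pos: [0.4925, -0.2126, 0.0332]
eef_rot: [-3.14, 0.002, 0.242]
force: [-0.6, -0.6, 0.6]
grip_width: 0.0004
grip_force: 0.0
```

Request:
{"api": "send_rows", "payload": {
  "motion": [
    [[0.4,0,0],[0,0,0],-1],
    [[0.4,0,0],[0,0,0],-1],
    [[0.3,0,0],[0,0,0],-1],
    [[0.2,0,0],[0,0,0],-1],
    [[0.2,0,0],[0,0,0],-1],
    [[0.2,0,0],[0,0,0],-1],
    [[0.2,0,0],[0,0,0],-1]
  ]
}}

```text
time_s: 6.4
ee_pos: [0.5492, -0.1989, 0.0345]
eef_rot: [-3.142, 0.0, 0.242]
force: [-0.5, -0.2, 0.4]
grip_width: -0.0002
grip_force: 0.5
```

```bash
python3 -c "
from h import *;st()
c=snap('scene');cv2.imwrite('pics/s1.png',cv2.resize(c['pixels'][130:350,150:440,::-1],None,fx=2.5,fy=2.5))"
```

```text
t 6.4 cubby xy [-0.0557 -0.0415] w [ 0.5492 -0.1989  0.0345] rot [-3.142  0.     0.242] F [-0.5 -0.2  0.4] q [-0.41  0.56  1.57 -0.    1.01  0.92] -0.0001787525100552088
```

View pics/s1.png

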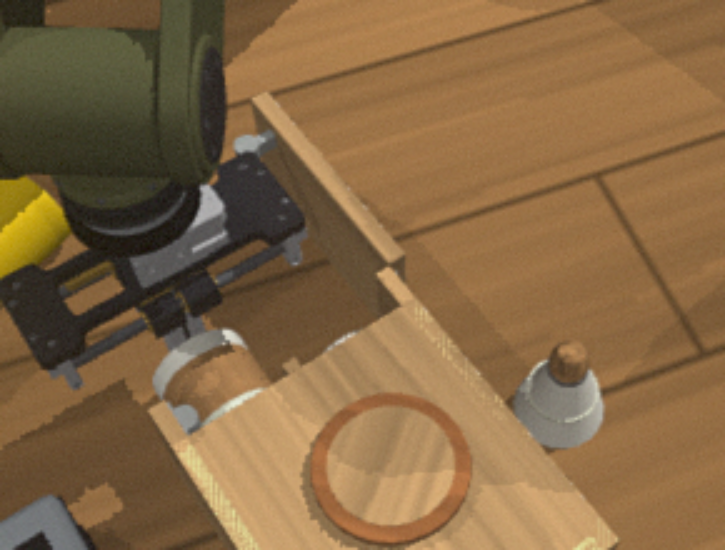

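The picture shows the shut fingers just in front of the tube's cap, at crop (185,330), centred on it. The gripper body is clear of the door.

Request:
{"api": "send_rows", "payload": {
  "motion": [
    [[0.2,0,0],[0,0,0],-1],
    [[0.2,0,0],[0,0,0],-1],
    [[0.2,0,0],[0,0,0],-1],
    [[0.2,0,0],[0,0,0],-1],
    [[0.2,0,0],[0,0,0],-1],
    [[0.2,0,0],[0,0,0],-1],
    [[0.2,0,0],[0,0,0],-1],
    [[0.2,0,0],[0,0,0],-1]
  ]
}}

```text
time_s: 7.25
ee_pos: [0.5959, -0.1873, 0.0345]
eef_rot: [3.142, -0.0, 0.242]
force: [-0.5, -0.2, 0.2]
grip_width: 0.0004
grip_force: 0.3
```

Request:
{"api": "send_rows", "payload": {
  "motion": [
    [[0.15,0,0],[0,0,0],-1],
    [[0.1,0,0],[0,0,0],-1],
    [[0.1,0,0],[0,0,0],-1],
    [[0.1,0,0],[0,0,0],-1],
    [[0,0,0],[0,0,0],-1],
    [[0,0,0],[0,0,0],-1]
  ]
}}

```text
time_s: 7.85
ee_pos: [0.6085, -0.1842, 0.0344]
eef_rot: [3.142, -0.0, 0.242]
force: [-0.7, -0.3, 0.3]
grip_width: 0.0004
grip_force: 0.0
```

```bash
python3 -c "
from h import *;st()
c=snap('scene');cv2.imwrite('pics/s2.png',cv2.resize(c['pixels'][130:350,150:440,::-1],None,fx=2.5,fy=2.5))"
```

```text
t 7.85 cubby xy [ 0.0054 -0.0418] w [ 0.6085 -0.1842  0.0344] rot [ 3.142 -0.     0.242] F [-0.7 -0.3  0.3] q [-0.35  0.66  1.41  0.    1.07  0.98] 0.00043472203908781894
```

View pics/s2.png

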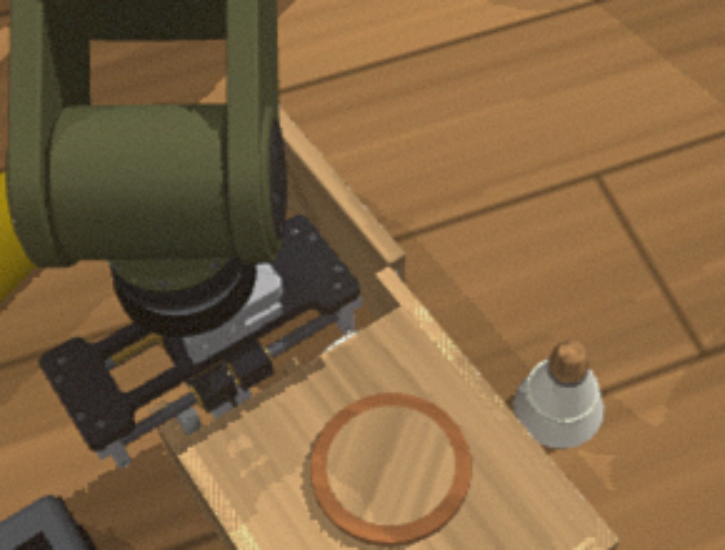

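The picture shows the fingers inside the open strip at the front of the lane. The tube is hidden under the board, and the coaster hasn't moved. I'll push a few mm more.

Request:
{"api": "send_rows", "payload": {
  "motion": [
    [[0.1,0,0],[0,0,0],-1],
    [[0.1,0,0],[0,0,0],-1],
    [[0,0,0],[0,0,0],-1],
    [[0,0,0],[0,0,0],-1]
  ]
}}

```text
time_s: 8.3
ee_pos: [0.6145, -0.1827, 0.0344]
eef_rot: [3.142, -0.0, 0.242]
force: [-0.7, -0.5, 0.7]
grip_width: 0.001
grip_force: 0.0
```

Request:
{"api": "send_rows", "payload": {
  "motion": [
    [[-0.2,0,0],[0,0,0],-1],
    [[-0.6,0,0],[0,0,0],-1],
    [[-1,0,0],[0,0,0],-1],
    [[-1,0,0],[0,0,0],-1],
    [[-1,0,0],[0,0,0],-1],
    [[-0.5,0,-0.5],[0,0,0],-1],
    [[0,0,-1],[0,0,0],-1],
    [[0,0,-1],[0,0,0],-1],
    [[0,0,-1],[0,0,0],-1],
    [[0,0,-1],[0,0,0],-1],
    [[0,0,-1],[0,0,0],-1],
    [[0,0,0],[0,0,0],-1]
  ]
}}

```text
time_s: 9.5
ee_pos: [0.4901, -0.2143, 0.2035]
eef_rot: [3.137, -0.005, 0.242]
force: [0.2, -0.6, -0.6]
grip_width: 0.0005
grip_force: 0.0
```

Run:
```python
from h import *
st()
c=snap('top')
v,u=np.mgrid[0:480,0:640]; P=world(c,u.ravel(),v.ravel()).reshape(480,640,3); z=P[...,2]; X=(P[...,:2]-O)@C.T
k=(z>.055)&(z<.09)&(abs(X[...,1]+.042)<.012)&(X[...,0]>-.07)&(X[...,0]<.04)
print('tube front x',np.percentile(X[...,0][k],[0,2,10,50]),k.sum())
d=(z>.1)&(z<.116)&(X[...,0]<-.01)&(X[...,0]>-.2)&(X[...,1]>.03)&(X[...,1]<.14)
q=X[d];print('door',len(q),q.min(0),q.max(0)); l=cv2.fitLine(q.astype(np.float32),2,0,.01,.01).ravel();print(l)
cv2.imwrite('pics/t3.png',cv2.resize(c['pixels'][120:340,260:480,::-1],None,fx=2.6,fy=2.6))
```

```text
t 9.5 cubby xy [-0.1168 -0.042 ] w [ 0.4901 -0.2143  0.2035] rot [ 3.137 -0.005  0.242] F [ 0.2 -0.6 -0.6] q [-0.48  0.26  1.57  0.    1.3   0.85] 0.00048712252476680476
tube front x [0.02088085 0.02114968 0.02138481 0.0253495 ] 118
door 959 [-0.18190731  0.06158827] [-0.01002331  0.1070262 ]
[ 0.998835    0.04825547 -0.10134294  0.09735316]
```

View pics/t3.png

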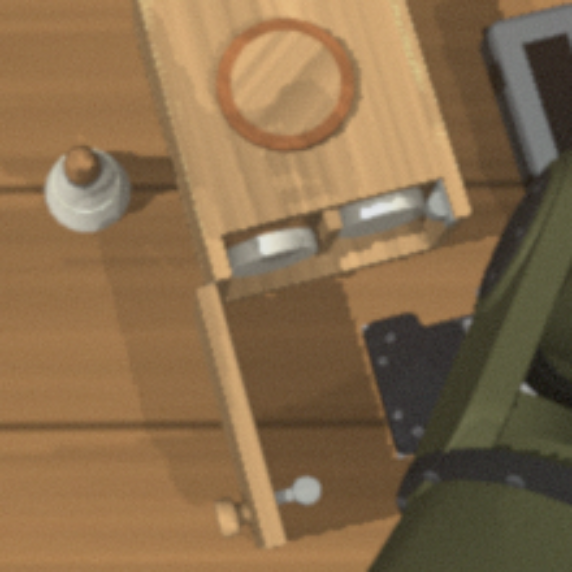

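The tube's front is at +21 mm, fully home, and the door is still open at about 1.55 rad (crop: front cap at (383,210), door top edge from (210,290) to (270,540)). Next I'll go round to the door's outer face, above the knob.

Request:
{"api": "send_rows", "payload": {
  "motion": [
    [[-0.2,-0.9,0],[0,0,0],-1],
    [[-0.2,-1,0],[0,0,0],-1],
    [[-0.2,-1,0],[0,0,0],-1],
    [[-0.2,-1,0],[0,0,0],-1],
    [[-0.1,-1,0],[0,0,0],-1],
    [[0,-1,0],[0,0,0],-1],
    [[0,-1,0],[0,0,0],-1],
    [[0,0,0],[0,0,0],-1]
  ]
}}

```text
time_s: 10.35
ee_pos: [0.4121, -0.0171, 0.1985]
eef_rot: [-3.141, 0.001, 0.244]
force: [-0.1, 0.4, -0.2]
grip_width: 0.0002
grip_force: 0.0
```

Request:
{"api": "send_rows", "payload": {
  "motion": [
    [[0,0,0.5],[0,0,0],-1],
    [[0,0,0.9],[0,0,0],-1],
    [[0,0,1],[0,0,0],-1],
    [[0,0,1],[0,0,0],-1],
    [[0,0,0.7],[0,0,0],-1],
    [[0,0,0.4],[0,0,0],-1],
    [[0,0,0],[0,0,0],-1]
  ]
}}

```text
time_s: 11.05
ee_pos: [0.4119, -0.0196, 0.0624]
eef_rot: [-3.14, 0.004, 0.241]
force: [-0.0, -0.7, -0.1]
grip_width: 0.0002
grip_force: 0.0
```

```bash
python3 -c "
from h import *;st()"
```

```text
t 11.05 cubby xy [-0.1448  0.166 ] w [ 0.4119 -0.0196  0.0624] rot [-3.14   0.004  0.241] F [-0.  -0.7 -0.1] q [-0.14  0.19  2.03 -0.    0.92  1.19] 0.00016625920751847369
```

Request:
{"api": "send_rows", "payload": {
  "motion": [
    [[0,0.4,-0.3],[0,0,0],-1],
    [[0,0.4,-0.1],[0,0,0],-1],
    [[0,0.35,0],[0,0,0],-1],
    [[0,0.25,0],[0,0,0],-1],
    [[0,0.2,0],[0,0,0],-1],
    [[0,0.2,0],[0,0,0],-1],
    [[0,0.2,0],[0,0,0],-1],
    [[0,0.2,0],[0,0,0],-1],
    [[0,0.2,0],[0,0,0],-1],
    [[-0.05,0.2,0],[0,0,0],-1],
    [[0,0.2,0],[0,0,0],-1]
  ]
}}

```text
time_s: 12.15
ee_pos: [0.432, -0.1016, 0.0765]
eef_rot: [3.142, -0.0, 0.242]
force: [0.4, 2.0, -0.7]
grip_width: 0.0008
grip_force: 0.6
```

Request:
{"api": "send_rows", "payload": {
  "motion": [
    [[0.05,0.28,0],[0,0,0],-1],
    [[0.05,0.28,0],[0,0,0],-1],
    [[0.05,0.28,0],[0,0,0],-1],
    [[0.05,0.28,0],[0,0,0],-1],
    [[0.1,0.28,0],[0,0,0],-1],
    [[0.15,0.26,0],[0,0,0],-1],
    [[0.15,0.26,0],[0,0,0],-1],
    [[0.15,0.26,0],[0,0,0],-1],
    [[0.15,0.26,0],[0,0,0],-1],
    [[0.15,0.26,0],[0,0,0],-1]
  ]
}}

```text
time_s: 13.15
ee_pos: [0.4825, -0.1727, 0.0764]
eef_rot: [-3.142, 0.0, 0.242]
force: [-0.4, 1.1, -0.1]
grip_width: 0.0005
grip_force: 0.7
```

```bash
python3 -c "
from h import *;st()
c=snap('top');cv2.imwrite('pics/t4.png',cv2.resize(c['pixels'][120:340,260:480,::-1],None,fx=2.6,fy=2.6))"
```

```text
t 13.15 cubby xy [-0.1139  0.0003] w [ 0.4825 -0.1727  0.0764] rot [-3.142  0.     0.242] F [-0.4  1.1 -0.1] q [-0.42  0.37  1.76  0.    1.02  0.91] 0.00046861188482136127
```

View pics/t4.png

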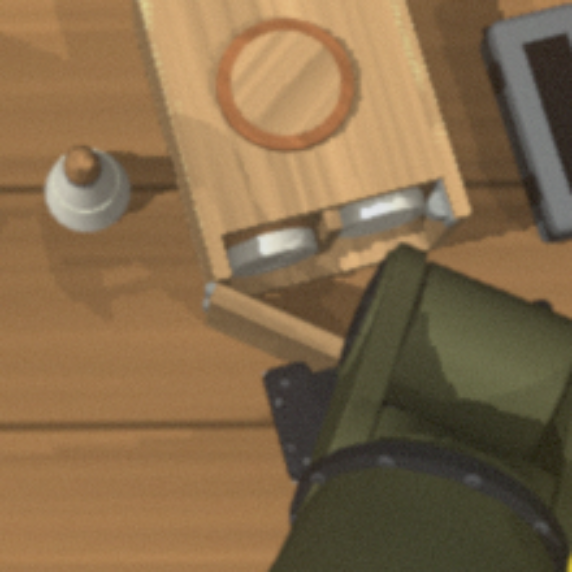

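The picture shows the door swung to about 0.7 rad (top edge from crop (215,290) to (340,350)). The tube, coaster and shuttlecock haven't moved.

Request:
{"api": "send_rows", "payload": {
  "motion": [
    [[0.2,0.2,0],[0,0,0],-1],
    [[0.2,0.2,0],[0,0,0],-1],
    [[0.2,0.2,0],[0,0,0],-1],
    [[0.2,0.2,0],[0,0,0],-1],
    [[0.2,0.2,0],[0,0,0],-1],
    [[0.2,0.15,0],[0,0,0],-1],
    [[0.2,0.1,0],[0,0,0],-1],
    [[0.2,0.1,0],[0,0,0],-1],
    [[0.2,0.1,0],[0,0,0],-1],
    [[0.15,0.1,0],[0,0,0],-1]
  ]
}}

```text
time_s: 14.2
ee_pos: [0.5505, -0.2034, 0.0765]
eef_rot: [3.142, -0.0, 0.242]
force: [-1.4, 0.3, 0.0]
grip_width: 0.0002
grip_force: 0.4
```

Request:
{"api": "send_rows", "payload": {
  "motion": [
    [[0.1,0.05,0],[0,0,0],-1],
    [[0.1,0.05,0],[0,0,0],-1],
    [[0.1,0.05,0],[0,0,0],-1],
    [[0.1,0.05,0],[0,0,0],-1],
    [[0.1,0,0],[0,0,0],-1],
    [[0.1,0,0],[0,0,0],-1],
    [[0.1,0,0],[0,0,0],-1],
    [[0.1,0,0],[0,0,0],-1],
    [[0.1,0,0],[0,0,0],-1]
  ]
}}

```text
time_s: 15.1
ee_pos: [0.578, -0.2026, 0.0766]
eef_rot: [3.142, -0.001, 0.242]
force: [-0.3, 0.1, 0.3]
grip_width: 0.0006
grip_force: 0.0
```

```bash
python3 -c "
from h import *;st()"
```

```text
t 15.1 cubby xy [-0.0287 -0.0521] w [ 0.578  -0.2026  0.0766] rot [ 3.142e+00 -1.000e-03  2.420e-01] F [-0.3  0.1  0.3] q [-0.4   0.56  1.46  0.    1.12  0.93] 0.0005810492846953516
```

Request:
{"api": "send_rows", "payload": {
  "motion": [
    [[0.1,0,0],[0,0,0],-1],
    [[0.1,0,0],[0,0,0],-1],
    [[0.05,0,0],[0,0,0],-1],
    [[0,0,0],[0,0,0],-1]
  ]
}}

```text
time_s: 15.5
ee_pos: [0.5816, -0.2016, 0.0765]
eef_rot: [-3.139, 0.008, 0.242]
force: [-30.2, -3.5, 16.3]
grip_width: 0.0005
grip_force: 15.6
```

Request:
{"api": "send_rows", "payload": {
  "motion": [
    [[-0.2,0,0],[0,0,0],-1],
    [[-0.6,0,0],[0,0,0],-1],
    [[-1,0,0],[0,0,0],-1],
    [[-1,0,0],[0,0,0],-1],
    [[-1,0,-0.5],[0,0,0],-1],
    [[-0.8,0.5,-1],[0,0,0],-1],
    [[-0.5,1,-1],[0,0,0],-1],
    [[0,1,-1],[0,0,0],-1],
    [[0,0.6,-0.5],[0,0,0],-1],
    [[0,0,0],[0,0,0],-1]
  ]
}}

```text
time_s: 16.5
ee_pos: [0.4593, -0.3298, 0.1984]
eef_rot: [3.138, -0.002, 0.24]
force: [0.2, 0.1, 0.1]
grip_width: 0.0005
grip_force: 0.0
```

Run:
```python
from h import *
st()
c=snap('top')
v,u=np.mgrid[0:480,0:640]; P=world(c,u.ravel(),v.ravel()).reshape(480,640,3); z=P[...,2]; X=(P[...,:2]-O)@C.T
for y in(.07,.03,-.01,-.05,-.08):
    k=(z>.1)&(z<.116)&(abs(X[...,1]-y)<.012)&(abs(X[...,0])<.06); q=X[...,0][k]
    print(y,k.sum(),np.percentile(q,[0,5]) if len(q) else '')
cv2.imwrite('pics/t5.png',cv2.resize(c['pixels'][60:280,260:520,::-1],None,fx=2.6,fy=2.6))
```

```text
t 16.5 cubby xy [-0.175  -0.1463] w [ 0.4593 -0.3298  0.1984] rot [ 3.138e+00 -2.000e-03  2.400e-01] F [0.2 0.1 0.1] q [-0.69  0.34  1.49  0.    1.31  0.64] 0.0004946852376485302
0.07 369 [-0.01539771 -0.01366998]
0.03 357 [-0.01508066 -0.01384969]
-0.01 356 [-0.01536988 -0.01393805]
-0.05 413 [-0.01554722 -0.01381608]
-0.08 491 [-0.01487297 -0.01236764]
```

View pics/t5.png

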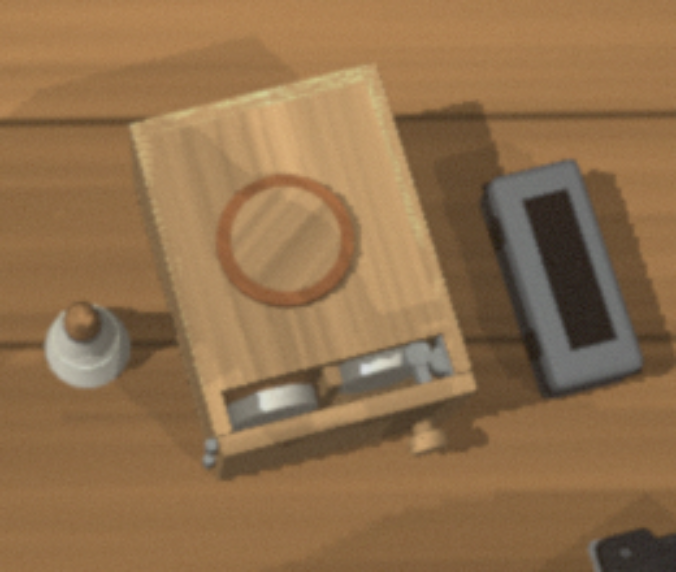

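The door is flush: its outer face sits at x = -15 mm all along, so it is seated at 0 rad (crop (220,445) to (470,380)). The tube is home, the other items are in place and the arm is clear.

```bash
python3 -c "
from station import *;print(hand_in())"
```

```text
the job is handed in; nothing more can be done
None
```

I pushed the long tube home (front end about 21 mm behind the cubby's front edge), closed the door gently until it seated on its catch, left the grip case, shuttlecock and coaster in place, and handed the job in at about 16.5 s; no verdict came back.

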